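# Hold the sprung lid of a carver's tool chest just below its balance point

## Task

The tool chest on the bench has new spring hinges, and I am about to set their tension screws, so I need its lid held where it is nearly weightless but not springing open. Take the lid by the bow pull on its front edge, raise it smoothly past its balance point, where the springs begin to lift it by themselves, without letting go or letting it fly open, then ease it back down to roughly ten degrees below that balance point. Finish there, still holding the pull with the lid still, and leave the things standing around the chest where they are.

Things in the scene. Friction and masses are not known exactly. Their poses are not given: they have to be found in the camera images.
- chest: Low wooden tool chest, fixed, place and turn vary: 210 mm deep (its x) by 400 wide (its y) by 90 high, without the lid: a board 218 mm deep, 410 wide, 18 thick. Origin: centre of its underside, on the bench; x from the front (pull) to the back (hinges), z up. The front faces the robot to within 20 degrees.
- hinge (a point): Middle of the lid's hinge line (two steel spring hinges) at the chest's back top edge: 111 mm behind (+x) the chest's origin, 90 mm above the bench. The line runs along the chest's y. Axes as the chest's.
- lid (a joint): Lid angle, rad: 0 closed (level, the start), grows as the pull goes up and back; stop at 1.75. Hinge springs carry most of the lid's 0.9 kg: below the balance point at 0.90 (52 degrees, give or take 0.02) it falls shut, above it springs open. Lifting at the pull takes 1.1 N when closed, falling to nothing at the balance point (0.5 N ten degrees below). Almost no friction.
- pull (a point): Steel bow pull on the middle of the lid's front edge: round bar 12 mm thick, 120 long along y, 40 in front of the edge (34 free between), in the lid's plane, on a 12 mm leg at each end. This point: middle of the bar, 260 mm in front of the hinge line and 9 above it when closed (99 above the bench); swings about the hinge line. Axes turn with the lid: x towards the hinges, z out of its top.
- mallet: Turned wooden carver's mallet standing on its head to the chest's right (seen from the robot), 92 mm across, 225 mm high. Origin: centre of its underside. Leave alone.
- glue: White glue bottle standing to the chest's left, 60 mm across, 160 mm high. Origin: centre of its underside. Leave alone.
- tub: Round white tub with lid to the chest's left, nearer the robot, 90 mm across, 85 mm high. Origin: centre of its underside. Leave alone.

How it is judged:
By the outcome, as a careful person would: the job done as asked, in the order asked, and still so for the second after the job is handed in, while the arm keeps its last pose, push and grip.
It also fails if it takes over 48 s, if anything falls off the work surface, if the arm or the gripper's body presses on something with over 40 N, if the wrist force passes 120 N, or if a joint passes its speed limit or range.

## Robot

A 6-joint arm with a two-finger parallel gripper is mounted at the origin on the work surface. World frame = base frame: x ahead of the robot, y to its left, z up, the work surface at z = 0. Lengths are in m, angles in rad, forces in N, time in s.
With the tool pointing down it reaches from about 0.35 to 0.975 m from the base axis. Payload 4.9 kg.
Tool frame: the origin (TCP) lies on the centre line of the jaws, within the pads' length; the fingertips stand 11 mm ahead of it and the grasp point (between the pads) lies 8 mm behind it; z points along the fingers, y is the direction in which the jaws open and shut (so a half turn about z gives the same grasp; the last joint's range is limited). The gripper opens to 85 mm and grips with 20 to 120 N. Pads are 22 mm wide; open, the fingers measure 114 mm over their backs; the gripper's body (76 mm by 85 mm) begins 54 mm behind the grasp point. The pads swing forward as they close: fully open they stand 13 mm farther back than shut.
Start: joints at [1.088, 0.053, 1.613, -0, 1.476, -0.119], TCP at [0.222, 0.584, 0.242] pointing down, gripper open.
Joint ranges: [-3.01, 3.01], [-1.01, 2.22], [0.06, 2.58], [-1.02, 4.17], [0.09, 2.62], [-3.14, 3.14]. Speed limits (rad/s): [2.57, 2.57, 3.14, 3.14, 3.14, 3.14].

## Interface

Orientations are given as a rotation vector (axis times angle).
In Python, from station import ctrl gives the robot as it stands.
- The arm moves only by the shell command python3 -m crank 'ROWS' [OPENING] [FORCE]. ROWS is JSON, a list of rows, each an object of numbers: "x", "y", "z": the shift along the tool's x, y, z as a fraction of full scale; "roll": the turn about the tool's z as a fraction of full scale. In form: [{"x": .., "y": .., "z": .., "roll": ..}, ...]. A call has 1 to 10 rows; each row shifts and turns the commanded pose from where the row before left it, along the tool's axes as they then stand; what a row does not reach is not made up. Full scale, the value 1, is 0.06 m for a shift and 0.12 rad for a turn. A row lasts 1/8 s, in which the tool goes at most 62.5 mm and 10.7 degrees, less where a joint would pass 70% of its speed; a pose out of reach is approached as far as the arm can. A call with a number of a shift or a turn outside -1 to 1 is refused whole. A call with a gripper value outside its range is refused whole. OPENING is the closure, from 0 (fully open) to 1 (shut), set as the call begins (- or left out, the last holds). The fingers move at their own pace and stop on an object; FORCE is the grip in N (left out, the last holds). Time passes only in rows, so rows that do not move let the fingers close. It gives the time, the measured TCP pose, the force and the opening at its end, in the units of the state.
- ctrl.get_obs(): the state, without advancing time (a new reading comes with each control period).
- ctrl.get_image(name): name is "scene" or "top" or "wrist"; returns a dict with "img" (400x640x3 uint8, red, green, blue), "K" (3x3 intrinsics, pixels), "rvec" (rotation vector, rad) and "tvec" (3), from world to camera coordinates, as OpenCV has them. Camera axes: x right, y down, z forward; pixel columns grow to the right and rows downward; lengths in m; the calibration is good to about 2 mm. A picture is of the moment at which its call begins. There is no depth.
- ctrl.finish_job(): hands the job in, once; it reports no verdict.
The state is a dict: "t": time; "q": joint angles; "dq": joint speeds; "effort": joint torques, N m; "tool_pos": TCP position; "tool_rot": TCP orientation; "contact_force": force on the tool from outside, world axes, zero at the start; "wrist_torque": the same for the moment, N m; "opening": finger opening in m.
Only numpy, scipy, OpenCV 4.12 (cv2) and the standard library are available. Lean on these libraries where they do the work, as an engineer would, in place of code of your own. Each camera call takes 0.05 s, during which the arm holds its last target.

## Working session

There is one attempt and no reset: what is moved stays moved. The work goes in short steps, Python scripts to look and compute and a shell command to move; the robot and the scene stay as the last step left them, time stands still between calls to the robot, and variables do not carry over. Pictures are saved under pics/ and viewed, and the job is handed in when it is done.

```bash
ls; mkdir -p pics; python3 - <<'E'
from station import ctrl
import cv2
o=ctrl.get_obs(); print(o)
for n in("scene","top","wrist"):
    d=ctrl.get_image(n); cv2.imwrite(f"pics/{n}0.png",d["img"][:,:,::-1]); print(n,d["K"].tolist(),d["rvec"],d["tvec"])
E
```

```text
pics
{'t': 0.0, 'q': array([ 1.08801931e+00,  5.33795479e-02,  1.61429445e+00, -2.84355791e-05,
        1.47595880e+00, -1.19004669e-01]), 'dq': array([ 9.13168881e-04,  3.81305464e-04, -1.89294545e-03,  3.66272938e-05,
        3.08249714e-04, -5.61016227e-04]), 'effort': array([ 4.52939057e-04, -3.93703830e+01, -3.70167160e+01, -7.23154767e-05,
        7.23327161e-03,  5.11179792e-06]), 'tool_pos': array([0.22210976, 0.58357035, 0.24104864]), 'tool_rot': array([-5.68157889e-01, -3.08920098e+00,  3.07327490e-03]), 'contact_force': array([-0.25691494, -0.8560093 ,  0.41841934]), 'wrist_torque': array([-0.01537909, -0.04201362, -0.0459187 ]), 'opening': 0.08542112811447129}
scene [[429.93164088568057, 0.0, 317.9008294721253], [0.0, 429.93164088568057, 194.68920171052847], [0.0, 0.0, 1.0]] [ 1.11724478  2.59460384 -0.76504533] [ 0.37469328 -0.34834848  1.40511928]
top [[513.1015696908156, 0.0, 311.513178619684], [0.0, 513.1015696908156, 194.96407103700523], [0.0, 0.0, 1.0]] [ 2.1713076  -2.20980547  0.0524688 ] [0.04409833 0.59037931 1.38405852]
wrist [[315.1562569692552, 0.0, 313.89347693911697], [0.0, 315.1562569692552, 199.44058655864447], [0.0, 0.0, 1.0]] [-2.36365883 -1.63037974 -0.25573207] [-0.62372227 -0.03887234  0.3803115 ]
```

View pics/top0.png

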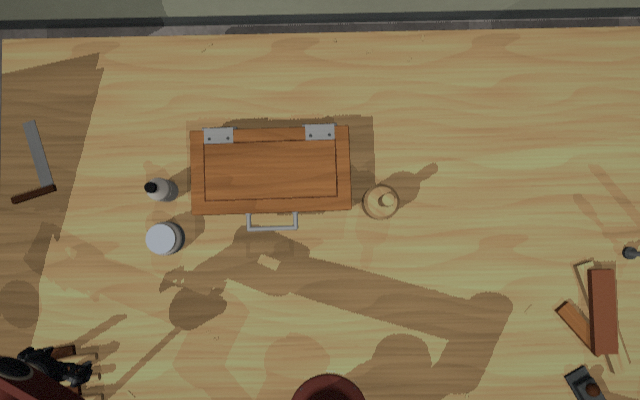

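View pics/scene0.png

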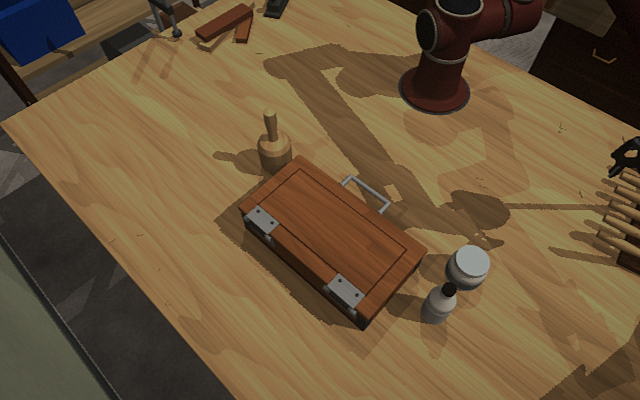

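View pics/wrist0.png

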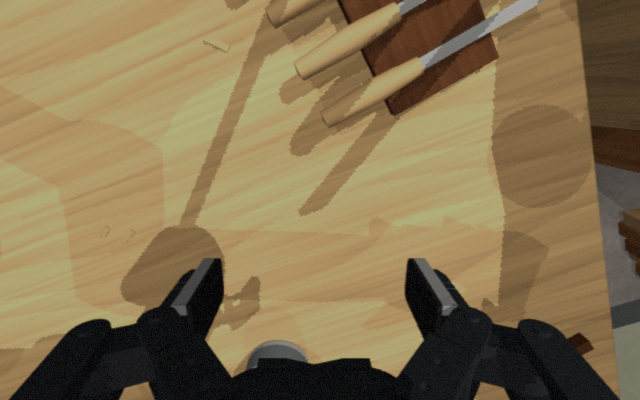

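```bash
python3 - <<'E'
import cv2
a=cv2.imread("pics/top0.png"); cv2.imwrite("pics/topz.png",cv2.resize(a[110:260,180:380],None,fx=4,fy=4,interpolation=cv2.INTER_CUBIC))
a=cv2.imread("pics/scene0.png"); cv2.imwrite("pics/scz.png",cv2.resize(a[145:335,230:440],None,fx=3,fy=3,interpolation=cv2.INTER_CUBIC))
E
```

```text
(no output)
```

View pics/topz.png

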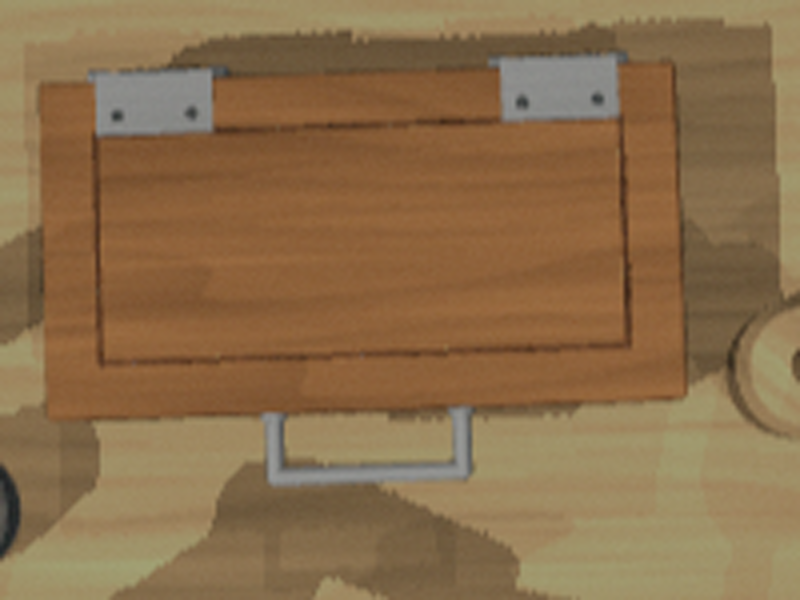

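View pics/scz.png

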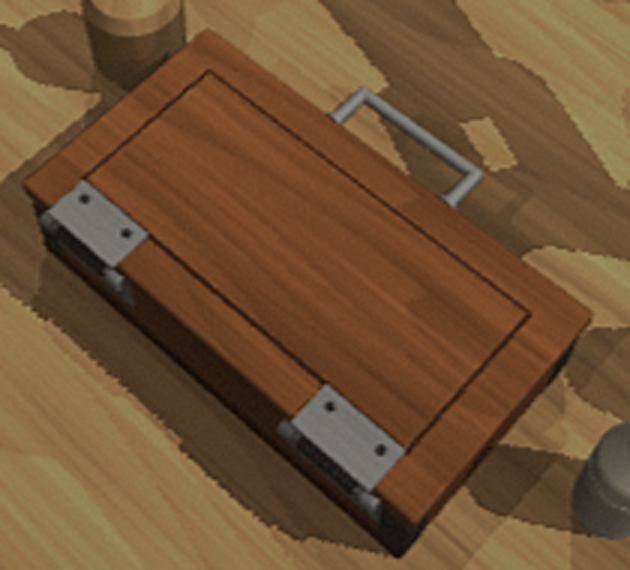

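```bash
cat > h.py <<'E'
import numpy as np, cv2
from scipy.optimize import least_squares
from scipy.spatial.transform import Rotation as R
def proj(P,d): return cv2.projectPoints(np.array(P,float),d["rvec"],d["tvec"],d["K"],None)[0][:,0]
def chest(P,p):
    P=np.array(P,float);c,s=np.cos(p[2]),np.sin(p[2]);return np.c_[p[0]+c*P[:,0]-s*P[:,1],p[1]+s*P[:,0]+c*P[:,1],P[:,2]]
E
python3 - <<'E'
from h import *
from station import ctrl
M=[[-.109,.205,.108],[-.109,-.205,.108],[.109,-.205,.108],[.109,.205,.108],[-.149,.060,.099],[-.149,-.060,.099]]
T=np.array([[48,417],[686,397],[672,62],[40,84],[270,477],[470,467]])/4+[180,110]-.4
S=np.array([[592,316],[207,30],[25,185],[415,523],[477,175],[363,93]])/3+[230,145]-.4
t=ctrl.get_image("top");s=ctrl.get_image("scene")
def f(p,w=(1,1)): 
    P=chest(M,p);return np.r_[w[0]*(proj(P,t)-T).ravel(),w[1]*(proj(P,s)-S).ravel()]
for w in((1,1),(1,0),(0,1)):
    r=least_squares(f,[.6,.1,0],args=(w,)); print(r.x, f(r.x).round(1).reshape(-1,2).tolist() if w==(1,1) else "")
    if w==(1,1):p=r.x
np.save("p.npy",p)
def bar(th): return chest([[.111-.26*np.cos(th)+.009*np.sin(th),0,.09+.26*np.sin(th)+.009*np.cos(th)]],p)[0]
for th in(0,.3,.725,.9,.98):print(th,bar(th))
o=ctrl.get_obs();print(R.from_rotvec(o["tool_rot"]).as_matrix().round(3))
E
```

```text
[0.65290892 0.13991188 0.01639502] [[-1.4, 1.1], [-0.0, 0.6], [0.2, -0.5], [-1.1, -0.4], [0.8, -0.2], [-2.3, 0.8], [1.1, -1.1], [-0.4, -1.7], [-2.2, -0.8], [-0.5, 0.6], [-1.1, 0.2], [-0.5, 0.5]]
[0.65350911 0.13833525 0.01700513] 
[0.65245809 0.14130381 0.01556752] 
0 [0.50392894 0.13746913 0.099     ]
0.3 [0.51819922 0.13770311 0.17543328]
0.725 [0.57527772 0.138639   0.26915171]
0.9 [0.60934612 0.1391976  0.29925949]
0.98 [0.62656107 0.13947987 0.31094252]
[[-0.935  0.356 -0.   ]
 [ 0.356  0.935 -0.001]
 [ 0.    -0.001 -1.   ]]
```

```bash
python3 -m crank '[{"roll":1},{"roll":1},{"roll":1},{"roll":1},{"roll":1},{"roll":1},{"roll":1},{"roll":1},{"roll":1},{"roll":0.92}]' 0.64 30
cat > st.py <<'E'
from h import *
from station import ctrl
import sys
p=np.load("p.npy")
o=ctrl.get_obs();M=R.from_rotvec(o["tool_rot"]).as_matrix()
g=o["tool_pos"]-.008*M[:,2]
print("t",o["t"],"grasp",g.round(4),"f",o["contact_force"].round(2),"open",round(o["opening"],4),"q",o["q"].round(3))
print("toolY yaw",np.arctan2(M[1,1],M[0,1]),"want",p[2])
c,s=np.cos(p[2]),np.sin(p[2]);hx=p[0]+.111*c;hy=p[1]+.111*s
d=g-[hx,hy,.09];r=d[0]*c+d[1]*s;print("theta est",np.arctan2(d[2],-r)-np.arctan2(.009,.26),"radius",np.hypot(r,d[2]))
def bar(th): return chest([[.111-.26*np.cos(th)+.009*np.sin(th),0,.09+.26*np.sin(th)+.009*np.cos(th)]],p)[0]
for a in sys.argv[1:]:
    print(a,"units",(M.T@(bar(float(a))-g)/.06).round(3))
E
python3 st.py 0
```

```text
t 0.25 grasp [0.2223 0.5839 0.2497] f [-0.86 -0.35 -0.75] open 0.0856 q [ 1.088  0.053  1.614 -0.     1.476 -0.119]
toolY yaw 1.2070468458355808 want 0.016395023860599232
theta est 0.2558609961743465 radius 0.557678041147815
0 units [-7.035 -5.28   2.516]validation failed for argument at $[0]...
```

```bash
python3 -m crank '[{"x":0,"y":0,"z":0,"roll":1}]' 0.64 30; python3 st.py 0
```

```text
t: 0.38
tool_pos: [0.2223, 0.584, 0.242]
tool_rot: [-0.758, -3.049, 0.001]
contact_force: [-0.5, -0.3, 0.2]
opening: 0.0696
t 0.375 grasp [0.2223 0.584  0.25  ] f [-0.45 -0.3   0.16] open 0.0696 q [1.088 0.053 1.613 0.    1.476 0.004]
toolY yaw 1.0837124929682749 want 0.016395023860599232
theta est 0.2563639840405899 radius 0.5576975559057539
0 units [-7.631 -4.378  2.519]
```

```bash
python3 -m crank '[{"x":0,"y":0,"z":0,"roll":1},{"x":0,"y":0,"z":0,"roll":1},{"x":0,"y":0,"z":0,"roll":1},{"x":0,"y":0,"z":0,"roll":1},{"x":0,"y":0,"z":0,"roll":1},{"x":0,"y":0,"z":0,"roll":1},{"x":0,"y":0,"z":0,"roll":1},{"x":0,"y":0,"z":0,"roll":1},{"x":0,"y":0,"z":0,"roll":0.9}]' ; python3 st.py 0
```

```text
t: 1.5
tool_pos: [0.2223, 0.584, 0.2421]
tool_rot: [2.204, 2.238, -0.001]
contact_force: [0.4, -0.0, 0.3]
opening: 0.031
t 1.5 grasp [0.2223 0.584  0.2501] f [ 0.38 -0.04  0.32] open 0.031 q [ 1.088  0.053  1.613 -0.     1.476  1.073]
toolY yaw 0.01536876110343483 want 0.016395023860599232
theta est 0.25654818881670133 radius 0.557709320725734
0 units [-7.512  4.579  2.52 ]
```

```bash
python3 -m crank '[{"x":-0.4,"y":0.24,"z":0,"roll":0},{"x":-0.75,"y":0.45,"z":0,"roll":0},{"x":-0.85,"y":0.52,"z":0,"roll":0},{"x":-0.85,"y":0.52,"z":0,"roll":0},{"x":-0.85,"y":0.52,"z":0,"roll":0},{"x":-0.85,"y":0.52,"z":0,"roll":0},{"x":-0.85,"y":0.52,"z":0,"roll":0},{"x":-0.85,"y":0.52,"z":0,"roll":0},{"x":-0.75,"y":0.46,"z":0,"roll":0},{"x":-0.5,"y":0.3,"z":0,"roll":0}]' ; python3 -m crank '[{"x":0,"y":0,"z":0.5,"roll":0},{"x":0,"y":0,"z":0.4,"roll":0},{"x":0,"y":0,"z":0,"roll":0},{"x":0,"y":0,"z":0,"roll":0}]';python3 st.py 0; python3 - <<'E'
from h import *
from station import ctrl
for n in("wrist","scene","top"):
    cv2.imwrite(f"pics/{n}1.png",ctrl.get_image(n)["img"][:,:,::-1])
E
```

```text
t: 2.75
tool_pos: [0.506, 0.1372, 0.2423]
tool_rot: [2.202, 2.24, 0.0]
contact_force: [0.9, -0.1, -0.2]
opening: 0.0308
t: 3.25
tool_pos: [0.5055, 0.1395, 0.1893]
tool_rot: [2.199, 2.242, 0.002]
contact_force: [-0.3, -0.1, 0.8]
opening: 0.0307
t 3.25 grasp [0.5055 0.1395 0.1973] f [-0.26 -0.14  0.83] open 0.0307 q [ 0.127 -0.152  1.9   -0.     1.392  0.108]
toolY yaw 0.019171477529143683 want 0.016395023860599232
theta est 0.3591397393953239 radius 0.27979255364127115
0 units [-0.034 -0.029  1.639]
```

View pics/wrist1.png

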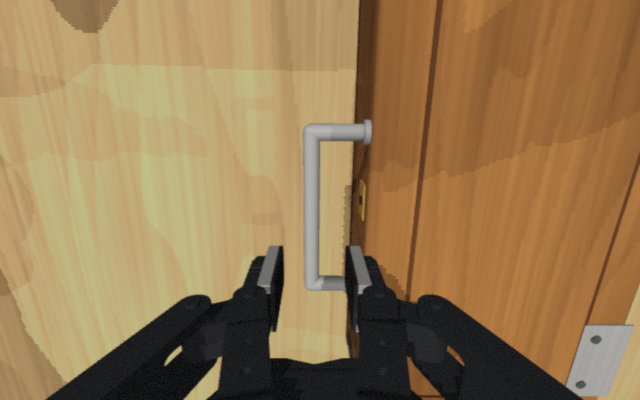

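View pics/scene1.png

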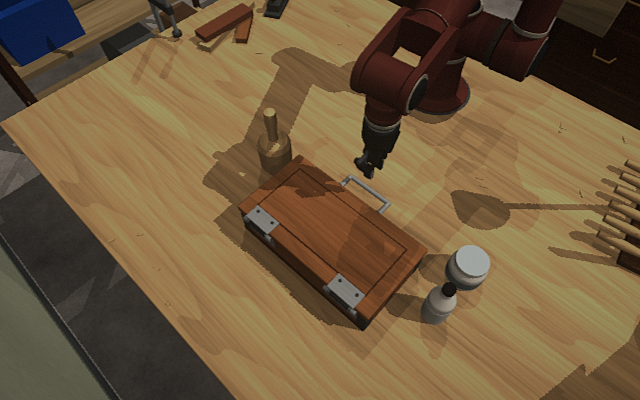

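```bash
python3 - <<'E'
from h import *
from station import ctrl
d=ctrl.get_image("wrist")
Rm=cv2.Rodrigues(d["rvec"])[0];C=-Rm.T@d["tvec"]
for u in([311.5,145],[311.5,200],[311.5,270],[311,130],[312,284]):
    v=Rm.T@np.linalg.inv(d["K"])@[*u,1]; print(u,C+v*(.099-C[2])/v[2])
E
python3 st.py 0
```

```text
[311.5, 145] [0.50206354 0.18696638 0.099     ]
[311.5, 200] [0.50276947 0.14633131 0.099     ]
[311.5, 270] [0.50379225 0.08745735 0.099     ]
[311, 130] [0.50153774 0.1972984  0.099     ]
[312, 284] [0.50442229 0.0745775  0.099     ]
t 3.45 grasp [0.5057 0.1396 0.1978] f [0.11 0.3  0.67] open 0.0303 q [ 0.127 -0.153  1.9    0.     1.392  0.108]
toolY yaw 0.01931614416647423 want 0.016395023860599232
theta est 0.36082200101485296 radius 0.27973489530741824
0 units [-0.036 -0.035  1.646]
```

```bash
python3 -m crank '[{"x":-0.03,"y":-0.04,"z":0.3,"roll":0},{"x":0,"y":0,"z":0.4,"roll":0},{"x":0,"y":0,"z":0.4,"roll":0},{"x":0,"y":0,"z":0.3,"roll":0},{"x":0,"y":0,"z":0.22,"roll":0},{"x":0,"y":0,"z":0,"roll":0}]';python3 st.py 0; python3 -m crank '[{"x":0,"y":0,"z":0,"roll":0},{"x":0,"y":0,"z":0,"roll":0},{"x":0,"y":0,"z":0,"roll":0},{"x":0,"y":0,"z":0,"roll":0},{"x":0,"y":0,"z":0,"roll":0}]' 1 30;python3 st.py 0; python3 - <<'E'
from h import *
from station import ctrl
for n in("wrist","scene"):
    cv2.imwrite(f"pics/{n}2.png",ctrl.get_image(n)["img"][:,:,::-1])
E
```

```text
t: 4.2
tool_pos: [0.5019, 0.1374, 0.0898]
tool_rot: [-2.199, -2.241, 0.003]
contact_force: [0.1, 0.4, 1.0]
opening: 0.0309
t 4.2 grasp [0.5019 0.1374 0.0978] f [0.13 0.36 0.99] open 0.0309 q [ 0.124 -0.049  1.982 -0.     1.211  0.105]
toolY yaw 0.01900565752577729 want 0.016395023860599232
theta est -0.004728874023170904 radius 0.26211926532826796
0 units [ 0.001  0.033 -0.02 ]
t: 4.82
tool_pos: [0.5036, 0.1376, 0.0919]
tool_rot: [2.199, 2.241, 0.003]
contact_force: [3.7, -0.2, 0.7]
opening: 0.0108
t 4.825 grasp [0.5036 0.1376 0.0999] f [ 3.68 -0.18  0.74] open 0.0108 q [ 0.124 -0.05   1.979 -0.     1.21   0.105]
toolY yaw 0.01893790762488382 want 0.016395023860599232
theta est 0.0034270423310332615 radius 0.2605156682604304
0 units [-0.002  0.005  0.015]
```

View pics/wrist2.png

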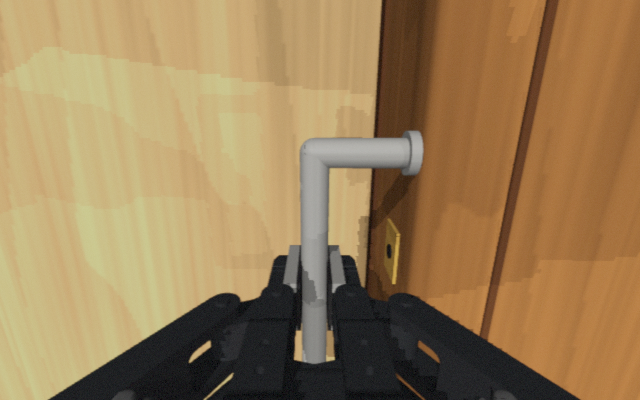

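```bash
python3 - <<'E'
import numpy as np
th=np.r_[0,.01,.03,.06,np.arange(.1,1.0,.04)]
y=(-.26*np.cos(th)+.009*np.sin(th))/.06;z=-(.26*np.sin(th)+.009*np.cos(th))/.06
for a,b,c in zip(th[1:],np.diff(y),np.diff(z)):print(round(a,3),round(b,3),round(c,3))
E
```

```text
0.01 0.002 -0.043
0.03 0.005 -0.087
0.06 0.01 -0.13
0.1 0.02 -0.172
0.14 0.027 -0.171
0.18 0.034 -0.17
0.22 0.04 -0.169
0.26 0.047 -0.167
0.3 0.054 -0.165
0.34 0.06 -0.163
0.38 0.067 -0.16
0.42 0.073 -0.157
0.46 0.079 -0.154
0.5 0.085 -0.151
0.54 0.091 -0.147
0.58 0.097 -0.144
0.62 0.103 -0.14
0.66 0.108 -0.135
0.7 0.114 -0.131
0.74 0.119 -0.126
0.78 0.124 -0.121
0.82 0.129 -0.116
0.86 0.133 -0.111
0.9 0.137 -0.106
0.94 0.142 -0.1
0.98 0.145 -0.094
```

```bash
python3 -m crank '[{"x":0,"y":0.002,"z":-0.043,"roll":0},{"x":0,"y":0.005,"z":-0.087,"roll":0},{"x":0,"y":0.01,"z":-0.13,"roll":0},{"x":0,"y":0.02,"z":-0.172,"roll":0},{"x":0,"y":0.027,"z":-0.171,"roll":0},{"x":0,"y":0.034,"z":-0.17,"roll":0},{"x":0,"y":0.04,"z":-0.169,"roll":0}]'; python3 st.py .22 .26
```

```text
t: 5.8
tool_pos: [0.5117, 0.1377, 0.1474]
tool_rot: [2.2, 2.242, 0.002]
contact_force: [9.5, 1.5, -4.6]
opening: 0.0109
t 5.8 grasp [0.5116 0.1377 0.1554] f [ 9.47  1.46 -4.57] open 0.0109 q [ 0.122 -0.098  1.924  0.     1.314  0.103]
toolY yaw 0.01886234998839885 want 0.016395023860599232
theta est 0.21895139042335532 radius 0.2606160493060067
.22 units [-0.002  0.009 -0.002]
.26 units [-0.002  0.056 -0.169]
```

```bash
python3 -m crank '[{"x":0,"y":0.067,"z":-0.167,"roll":0},{"x":0,"y":0.069,"z":-0.165,"roll":0},{"x":0,"y":0.065,"z":-0.163,"roll":0},{"x":0,"y":0.067,"z":-0.16,"roll":0},{"x":0,"y":0.073,"z":-0.157,"roll":0}]'; python3 st.py .42 .46
```

```text
t: 6.42
tool_pos: [0.5291, 0.138, 0.1959]
tool_rot: [-2.196, -2.239, 0.009]
contact_force: [-8.1, 0.2, 1.0]
opening: 0.0108
t 6.425 grasp [0.5292 0.138  0.2039] f [-8.06  0.18  0.98] open 0.0108 q [ 0.119 -0.096  1.838  0.     1.407  0.1  ]
toolY yaw 0.019280051233041814 want 0.016395023860599232
theta est 0.4170291011666518 radius 0.2609225157310935
.42 units [-0.003  0.017 -0.006]
.46 units [-0.003  0.095 -0.161]
```

```bash
python3 -m crank '[{"x":0,"y":0.069,"z":-0.154,"roll":0},{"x":0,"y":0.079,"z":-0.151,"roll":0},{"x":0,"y":0.091,"z":-0.147,"roll":0},{"x":0,"y":0.097,"z":-0.144,"roll":0},{"x":0,"y":0.103,"z":-0.14,"roll":0}]'; python3 st.py .62 .66
```

```text
t: 7.05
tool_pos: [0.5559, 0.1385, 0.2411]
tool_rot: [-2.197, -2.24, 0.008]
contact_force: [-8.0, -1.0, 3.6]
opening: 0.0109
t 7.05 grasp [0.556  0.1385 0.2491] f [-8.02 -0.96  3.64] open 0.0109 q [ 0.114 -0.066  1.733 -0.     1.481  0.095]
toolY yaw 0.019324025359255054 want 0.016395023860599232
theta est 0.6184968448846999 radius 0.26179682910275714
.62 units [-0.003  0.026  0.011]
.66 units [-0.003  0.133 -0.125]
```

```bash
python3 -m crank '[{"x":0,"y":0.1,"z":-0.138,"roll":0},{"x":0,"y":0.106,"z":-0.135,"roll":0},{"x":0,"y":0.115,"z":-0.128,"roll":0},{"x":0,"y":0.124,"z":-0.121,"roll":0},{"x":0,"y":0.129,"z":-0.116,"roll":0}]'; python3 st.py .82 .86;  python3 - <<'E'
from h import *
from station import ctrl
for n in("wrist","scene"):
    cv2.imwrite(f"pics/{n}3.png",ctrl.get_image(n)["img"][:,:,::-1])
E
```

```text
t: 7.68
tool_pos: [0.5914, 0.1391, 0.2805]
tool_rot: [-2.199, -2.241, 0.004]
contact_force: [-6.3, -1.1, 5.6]
opening: 0.0108
t 7.675 grasp [0.5914 0.1391 0.2885] f [-6.34 -1.1   5.61] open 0.0108 q [ 0.109 -0.006  1.61  -0.     1.541  0.09 ]
toolY yaw 0.019143616883473536 want 0.016395023860599232
theta est 0.8208556196711306 radius 0.2630055235887182
.82 units [-0.003  0.028  0.038]
.86 units [-0.003  0.161 -0.073]
```

View pics/wrist3.png

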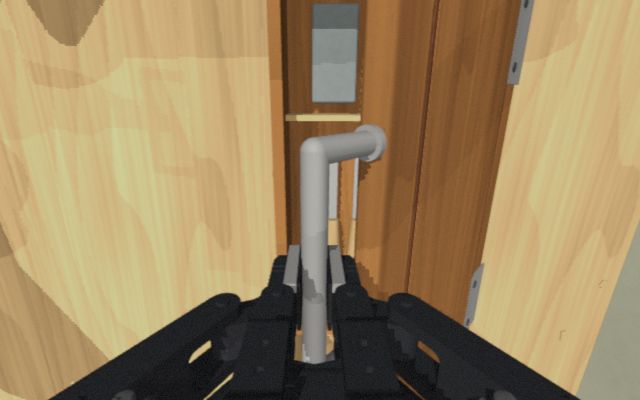

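View pics/scene3.png

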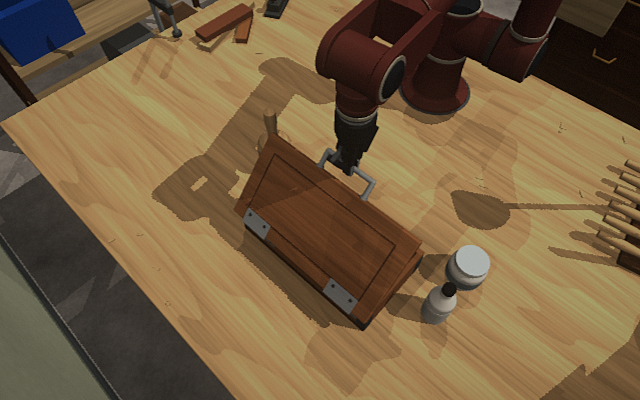

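```bash
python3 -m crank '[{"x":0,"y":0.133,"z":-0.111,"roll":0},{"x":0,"y":0.137,"z":-0.106,"roll":0},{"x":0,"y":0.142,"z":-0.1,"roll":0},{"x":0,"y":0.125,"z":-0.08,"roll":0},{"x":0,"y":0.075,"z":-0.045,"roll":0},{"x":0,"y":0.035,"z":-0.02,"roll":0},{"x":0,"y":0,"z":0,"roll":0},{"x":0,"y":0,"z":0,"roll":0}]'; python3 st.py .98 .725;  python3 - <<'E'
from h import *
from station import ctrl
for n in("top","scene"):
    a=ctrl.get_image(n)["img"][:,:,::-1]
    a=a[130:330,220:430] if n=="scene" else a[110:240,180:360]
    cv2.imwrite(f"pics/{n}4.png",cv2.resize(a,None,fx=3 if n=="scene" else 4,fy=3 if n=="scene" else 4,interpolation=cv2.INTER_CUBIC))
E
```

```text
t: 8.78
tool_pos: [0.631, 0.1398, 0.3093]
tool_rot: [2.2, 2.242, 0.001]
contact_force: [-3.6, -1.1, 6.8]
opening: 0.0107
t 8.775 grasp [0.631  0.1398 0.3173] f [-3.6  -1.11  6.84] open 0.0107 q [ 1.030e-01  7.100e-02  1.483e+00 -1.000e-03  1.586e+00  8.400e-02]
toolY yaw 0.01892058854161929 want 0.016395023860599232
theta est 1.0071882242582535 radius 0.2632946316035578
.98 units [-0.003 -0.075  0.106]
.725 units [-0.001 -0.93   0.802]
```

View pics/scene4.png

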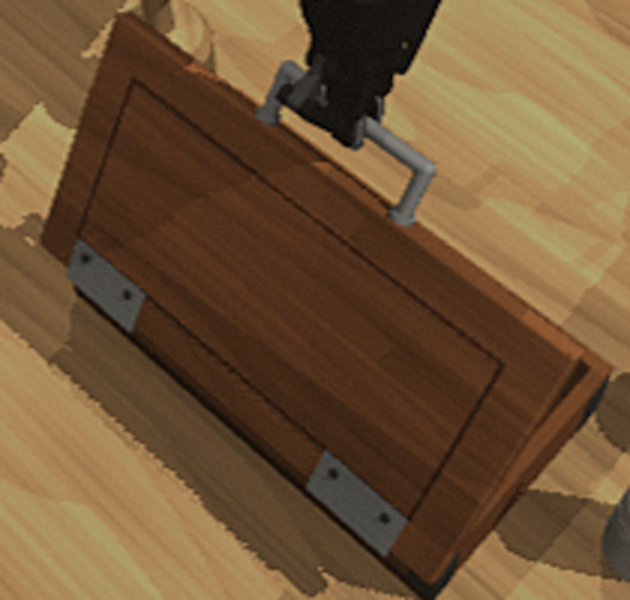

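View pics/top4.png

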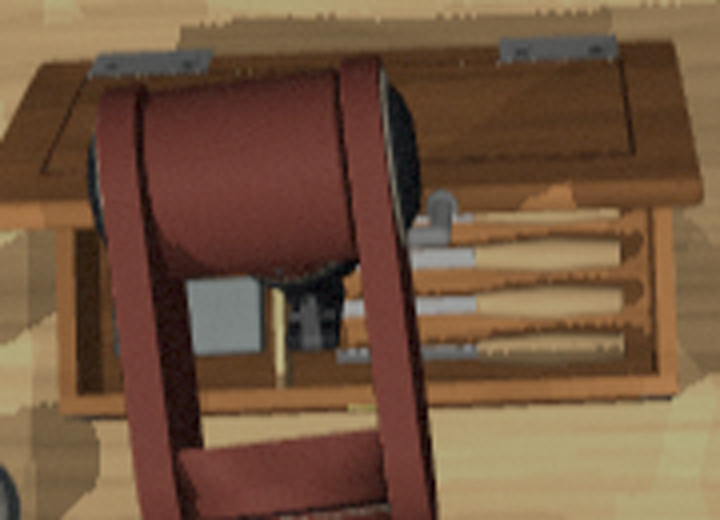

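```bash
cat > fit.py <<'E'
from h import *
from station import ctrl
p=np.load("p.npy")
def lid(P,th,p):
    P=np.array(P,float);x=P[:,0]-.111;z=P[:,2]-.09;c,s=np.cos(th),np.sin(th)
    return chest(np.c_[.111+x*c+z*s,P[:,1],.09-x*s+z*c],p)
def fit(S,M,T=None,MT=None):
    s=ctrl.get_image("scene");t=ctrl.get_image("top")
    def f(a):
        q=p+[a[1],a[2],0]
        r=(proj(lid(M,a[0],q),s)-S).ravel()
        if T is not None:r=np.r_[r,(proj(lid(MT,a[0],q),t)-T).ravel()]
        return np.r_[r,a[1:]/.002]
    r=least_squares(f,[.9,0,0]);print(r.x,f(r.x).round(1))
E
python3 - <<'E'
from fit import *
F=[[-.109,.205,.108],[-.109,-.205,.108]]
S=np.array([[580,352],[122,12]])/3+[220,130]-.4
fit(S,F)
fit(S,F,np.array([[700,188]])/4+[180,110]-.4,[F[1]])
fit(S[:1],F[:1]);fit(S[1:],F[1:])
# check on closed photo groove-free: predicted px
s=ctrl.get_image("scene")
for th in(.95,.98,1.01,1.04):print(th,((proj(lid(F,th,p),s)+.4-[220,130])*3).round(0).tolist())
E
```

```text
[ 9.54161101e-01  3.86932416e-04 -5.66793772e-04] [ 0.4  0.5 -0.2 -0.8  0.2 -0.3]
[ 9.70557344e-01 -2.75483230e-04 -1.65583469e-05] [ 0.1  1.2 -0.9 -0.6  0.1  1.1 -0.1 -0. ]
[ 9.56842846e-01 -1.07917720e-04 -9.69972593e-04] [ 0.3  0.3 -0.1 -0.5]
[9.58692073e-01 3.28136528e-04 5.63935770e-04] [-0.1 -0.5  0.2  0.3]
0.95 [[583.0, 353.0], [123.0, 10.0]]
0.98 [[578.0, 357.0], [117.0, 11.0]]
1.01 [[574.0, 361.0], [111.0, 13.0]]
1.04 [[569.0, 366.0], [104.0, 15.0]]
```

```bash
python3 -m crank '[{"x":0,"y":0.03,"z":-0.04,"roll":0},{"x":0,"y":0.06,"z":-0.05,"roll":0},{"x":0,"y":0.05,"z":-0.035,"roll":0},{"x":0,"y":0.02,"z":-0.015,"roll":0},{"x":0,"y":0,"z":0,"roll":0}]'; python3 st.py ;  python3 - <<'E'
from h import *
from station import ctrl
for n in("wrist","scene"):
    a=ctrl.get_image(n)["img"][:,:,::-1]; cv2.imwrite(f"pics/{n}5.png",a)
    if n=="scene": cv2.imwrite(f"pics/scene5z.png",cv2.resize(a[130:280,240:430],None,fx=4,fy=4,interpolation=cv2.INTER_CUBIC))
E
```

```text
t: 9.95
tool_pos: [0.6408, 0.14, 0.315]
tool_rot: [2.2, 2.242, -0.0]
contact_force: [-2.2, -2.1, 4.0]
opening: 0.0108
t 9.95 grasp [0.6408 0.14   0.323 ] f [-2.23 -2.14  3.96] open 0.0108 q [ 0.102  0.093  1.451 -0.     1.598  0.083]
toolY yaw 0.018829549275881034 want 0.016395023860599232
theta est 1.0501068206174178 radius 0.2635411522576671
```

View pics/scene5z.png

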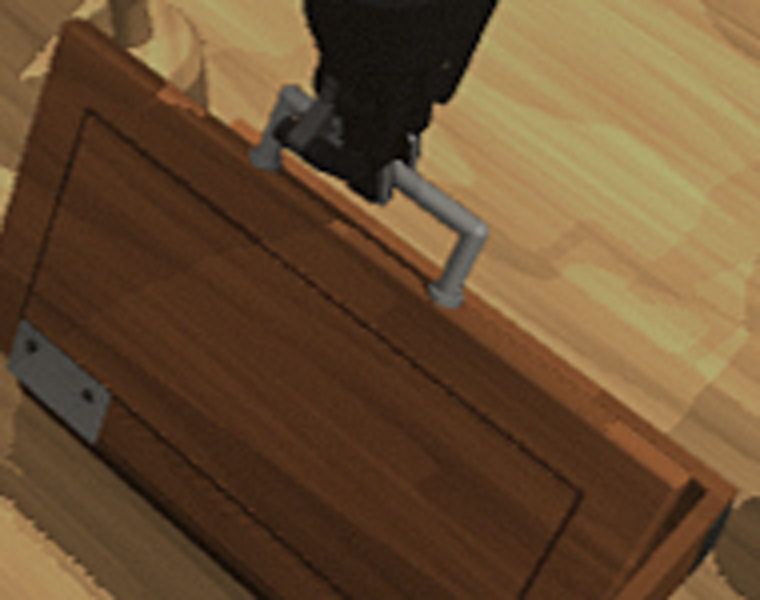

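View pics/wrist5.png

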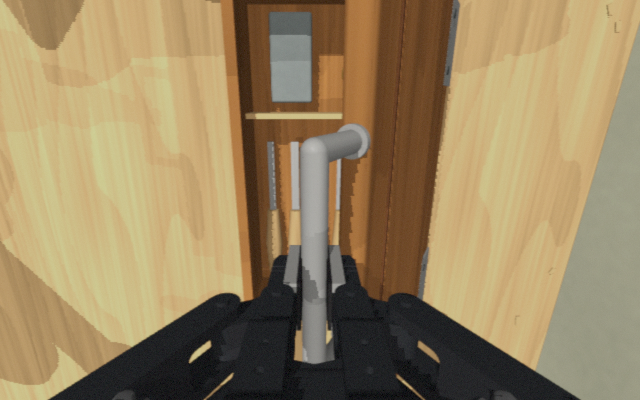

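```bash
python3 - <<'E'
from fit import *
s=ctrl.get_image("scene")
px=np.array([[210,71],[529,314],[477,175],[207,30],[592,316]])/3+[230,145]-.4
Rm=cv2.Rodrigues(s["rvec"])[0];C=-Rm.T@s["tvec"]
L=[]
for u,z in zip(px,[.108,.108,.099,.108,.108]):
    v=Rm.T@np.linalg.inv(s["K"])@[*u,1];X=C+v*(z-C[2])/v[2];c,sn=np.cos(p[2]),np.sin(p[2]);d=X-[p[0],p[1],0]
    L.append([d[0]*c+d[1]*sn,-d[0]*sn+d[1]*c,z])
L=np.array(L);print(L.round(4).tolist())
S=np.array([[88,110],[580,492],[480,232],[72,22],[690,487]])/4+[240,130]-.4
for i in range(5):fit(S[i:i+1],L[i:i+1])
print('all');fit(S,L)
g=np.array([[.6408,.14,.323]])
print((proj(g,s)+.4-[240,130])*4, "model bar mid px for th:",[(th,((proj(lid([[-.149,0,.099],[-.149,.06,.099]],th,p),s)+.4-[240,130])*4).round(0).tolist()) for th in(.98,1.02,1.06)])
E
```

```text
[[-0.0756, -0.1678, 0.108], [-0.0742, 0.1687, 0.108], [-0.1512, 0.0617, 0.099], [-0.1057, -0.2004, 0.108], [-0.1049, 0.2048, 0.108]]
[1.04926840e+00 1.29676400e-04 3.67843714e-04] [-0.1 -0.2  0.1  0.2]
[ 1.04337631e+00 -4.91340463e-05 -5.07296268e-04] [ 0.2  0.2 -0.  -0.3]
[1.04011673e+00 8.83236597e-05 3.26383406e-04] [-0.1 -0.2  0.   0.2]
[ 1.00385593e+00 -4.33787451e-04 -8.81902561e-04] [ 0.2  0.7 -0.2 -0.4]
[9.82898988e-01 1.34389348e-04 1.38656514e-03] [-0.4 -0.5  0.1  0.7]
all
[ 1.02372255e+00 -9.37587995e-05  2.32270511e-04] [ 1.5 -0.9  1.5 -0.4  1.1 -0.9 -1.   1.4 -3.   1.  -0.   0.1]
[[379.41940344 159.47991404]] model bar mid px for th: [(0.98, [[397.0, 156.0], [492.0, 224.0]]), (1.02, [[386.0, 161.0], [481.0, 230.0]]), (1.06, [[374.0, 166.0], [469.0, 236.0]])]
```

```bash
python3 - <<'E'
import numpy as np
th=1.045-np.r_[0,.01,.03,.06,.095,.13,.165,.2,.23,.26,.285,.305,.315,.32]
y=(-.26*np.cos(th)+.009*np.sin(th))/.06;z=-(.26*np.sin(th)+.009*np.cos(th))/.06
for a,b,c in zip(th[1:],np.diff(y),np.diff(z)):print(round(a,3),round(b,3),round(c,3))
E
```

```text
1.035 -0.038 0.021
1.015 -0.076 0.042
0.985 -0.112 0.066
0.95 -0.128 0.082
0.915 -0.125 0.086
0.88 -0.122 0.09
0.845 -0.119 0.095
0.815 -0.099 0.084
0.785 -0.096 0.087
0.76 -0.078 0.075
0.74 -0.061 0.061
0.73 -0.03 0.031
0.725 -0.015 0.016
```

```bash
python3 -m crank '[{"x":0,"y":-0.038,"z":0.021,"roll":0},{"x":0,"y":-0.076,"z":0.042,"roll":0},{"x":0,"y":-0.112,"z":0.066,"roll":0},{"x":0,"y":-0.128,"z":0.082,"roll":0},{"x":0,"y":-0.125,"z":0.086,"roll":0},{"x":0,"y":-0.122,"z":0.09,"roll":0},{"x":0,"y":-0.119,"z":0.095,"roll":0}]'; python3 st.py;python3 -m crank '[{"x":0,"y":-0.099,"z":0.084,"roll":0},{"x":0,"y":-0.096,"z":0.087,"roll":0},{"x":0,"y":-0.078,"z":0.075,"roll":0},{"x":0,"y":-0.061,"z":0.061,"roll":0},{"x":0,"y":-0.03,"z":0.031,"roll":0},{"x":0,"y":-0.015,"z":0.016,"roll":0},{"x":0,"y":0,"z":0,"roll":0},{"x":0,"y":0,"z":0,"roll":0},{"x":0,"y":0,"z":0,"roll":0}]'; python3 st.py .725;  python3 - <<'E'
from h import *
from station import ctrl
for n in("wrist","scene"):
    a=ctrl.get_image(n)["img"][:,:,::-1]; cv2.imwrite(f"pics/{n}6.png",a)
    if n=="scene": cv2.imwrite(f"pics/scene6z.png",cv2.resize(a[130:280,240:430],None,fx=4,fy=4,interpolation=cv2.INTER_CUBIC))
E
```

```text
t: 11.58
tool_pos: [0.5969, 0.1393, 0.2852]
tool_rot: [-2.2, -2.242, 0.0]
contact_force: [0.5, -3.6, 0.6]
opening: 0.0108
t 11.575 grasp [0.5969 0.1393 0.2932] f [ 0.46 -3.63  0.56] open 0.0108 q [0.108 0.003 1.593 0.    1.546 0.089]
toolY yaw 0.018914511240674142 want 0.016395023860599232
theta est 0.848330969486404 radius 0.26299097313796016
t: 12.7
tool_pos: [0.5748, 0.139, 0.2648]
tool_rot: [-2.2, -2.242, -0.0]
contact_force: [2.1, -2.1, -1.8]
opening: 0.0109
t 12.7 grasp [0.5748 0.139  0.2728] f [ 2.15 -2.06 -1.77] open 0.0109 q [ 0.111 -0.039  1.668  0.     1.513  0.092]
toolY yaw 0.019013330807995475 want 0.016395023860599232
theta est 0.7337747461912526 radius 0.26296660969103547
.725 units [-0.006  0.007  0.06 ]
```

View pics/scene6z.png

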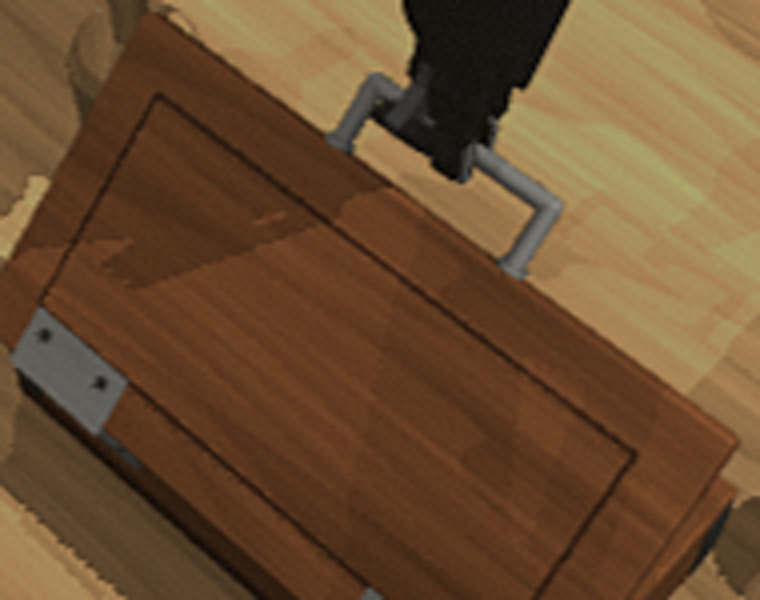

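View pics/wrist6.png

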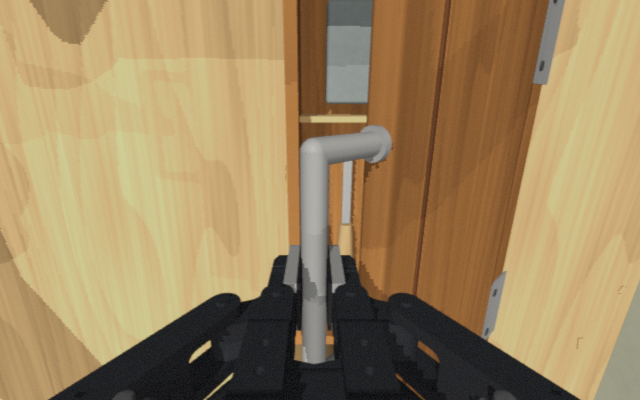

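View pics/scene6.png

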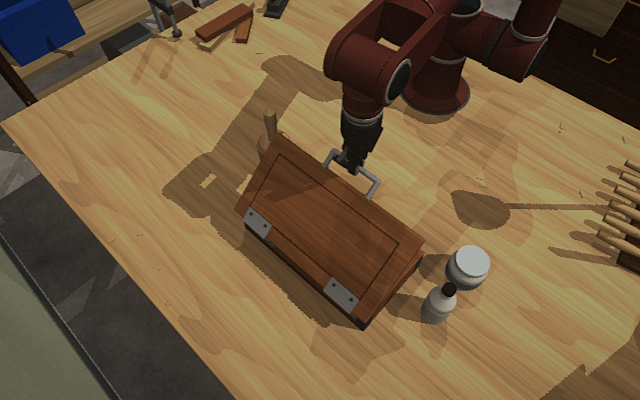

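```bash
python3 - <<'E'
from fit import *
L=np.array([[-0.0756,-0.1678,0.108],[-0.0742,0.1687,0.108],[-0.1512,0.0617,0.099],[-.1057,-.2004,.108],[-.1049,.2048,.108]])
S=np.array([[158,94],[635,455],[561,205],[152,14],[737,438]])/4+[240,130]-.4
for i in range(5):fit(S[i:i+1],L[i:i+1])
o=ctrl.get_obs();print(o["t"],abs(o["dq"]).max(),o["contact_force"])
E
```

```text
[7.29572724e-01 2.16445101e-04 2.10583753e-04] [-0.  -0.2  0.1  0.1]
[7.20239771e-01 3.70171719e-05 1.19664934e-04] [-0.  -0.1  0.   0.1]
[ 6.83218952e-01 -3.04146108e-04 -2.35466299e-04] [-0.   0.2 -0.2 -0.1]
[ 6.91441344e-01 -8.56041597e-04 -5.65216919e-04] [-0.1  0.8 -0.4 -0.3]
[ 0.62828951 -0.0006939  -0.00158908] [ 0.3  0.8 -0.3 -0.8]
13.3 0.002445213941651172 [ 2.67215482 -1.42264971 -1.54752888]
```

```bash
python3 -c "
from station import ctrl
print(ctrl.finish_job())
o=ctrl.get_obs();print(o['t'],o['tool_pos'],o['opening'],abs(o['dq']).max())"
```

```text
the job is handed in; nothing more can be done
None
the job is handed in; nothing more can be done
```

I gripped the bow pull from above and raised the lid past its balance point to about 1.04–1.05 rad. I then eased it down to about 0.73 rad, roughly ten degrees below balance, and handed the job in there at about 13.3 s, still holding the pull.

- **Grip and stillness:** the fingers were closed on the bar (opening 10.8 mm, bar in the same place in the wrist view throughout). Joint speeds were at most 0.002 rad/s and the force on the tool was about 3.4 N.
- **Lid angle:** the arm's position gives 0.734 rad, and two lid panel-groove corners in the image give 0.73 and 0.72.
- **Disagreements:** at the final pose the pull's bar end reads 0.68 rad and the two lid corners 0.69 and 0.63. At the peak, the corners also read low (0.98 and 1.00 rad), while the bar end agreed with the other checks. I trusted the grooves and the arm position, because the corners look rounded and gave poorer fits.
- **Surroundings:** the glue bottle and tub look unmoved. The mallet is partly hidden behind the lid in the last picture, and what shows of it has not moved. I did not measure their positions separately.
- **Other hitches:** my first move command was refused because I left out some values, so nothing moved. I could not read the arm's state after handing in.

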